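Click the diffuser's filler cap shut

TASK

Two white aroma diffusers stand on the fold-down desk. The filler cap of the larger one has been left loose: turn it clockwise (seen from above) until it is home and its ratchet clicks over and slips at least once, then let go of it. Leave the smaller diffuser's cap as it is.

Things in the scene. Friction and masses are not known exactly. Their poses are not given: they have to be found in the camera images.
- large_grip (a point): Loose grey cap on the larger diffuser (fixed white drum, 132 mm wide, 105 high): a disc 49 mm wide with an upright wing 50 long, 14 thick, 32 tall across it. Point on the cap's vertical turning axis, 143 mm over the desk, 23 over the disc, 9 below the wing's top. x along the wing, y across it (pinch along y), z up; turns with the cap, which does not rise.
- plug (a joint): How far the larger diffuser's cap is screwed in, rad: grows clockwise seen from above, 1.0 at its hard stop (home). It starts loose at 0.25 to 0.65 (20 to 43 degrees short of home) and takes about 0.03 N m to turn.
- click (a joint): Slip of that cap on its thread, rad, clockwise, 0 at first. Near 0 until home; then the ratchet yields at about 0.11 N m and clicks every 0.52 rad (30 degrees): crests 0.26 past each rest position, beyond which the released cap settles at the next (0.52, 1.05..). More clicks do no harm; turning 75 degrees in one grasp is enough from any start.
- small_wing (a point): End of the wing of the like cap on the smaller diffuser (fixed white drum 90 mm wide, 70 high): 24 mm out from that cap's turning axis, 108 mm over the desk. x points outward along the wing, z up. Either diffuser may be on either side of the desk.
Not all that is in view belongs to the job. Leave any blue or green look-alike of the part that bears large_grip alone.

How it is judged:
By the outcome, as a careful person would: the job done as asked, in the order asked, and still so for the second after the job is handed in, with the robot touching nothing.
It also fails if it takes over 32 s, if anything falls off the work surface, if the arm or the gripper's body presses on something with over 40 N, if the wrist force passes 120 N, or if a joint passes its speed limit or range.

ROBOT

A 6-joint arm with a two-finger parallel gripper is mounted at the origin on the work surface. World frame = base frame: x ahead of the robot, y to its left, z up, the work surface at z = 0. Lengths are in mm, angles in rad, forces in N, time in s.
With the tool pointing down it reaches from about 275 to 825 mm from the base axis. Payload 5.2 kg.
Tool frame: the origin (TCP) lies between the finger pads; the fingertips stand 14 mm ahead of it and the grasp point (between the pads) lies 5 mm behind it; z points along the fingers, y is the line along which they close (so a half turn about z gives the same grasp; the last joint's range is limited). The gripper opens to 93 mm and grips with 3 to 60 N. Pads are 15 mm wide; open, the fingers measure 128 mm over their backs; the gripper's body (75 mm by 188 mm) begins 65 mm behind the grasp point.
Start: joints at [-1.329, 0.259, 1.535, -0, 1.348, -0.203], TCP at [236.673, -496.479, 232.653] pointing down, gripper open.
Joint ranges: [-3.14, 3.14], [-0.91, 2.08], [0.19, 2.58], [-1.22, 4.36], [0.22, 2.71], [-3.12, 3.12]. Speed limits (rad/s): [2.57, 2.57, 3.14, 3.14, 3.14, 3.14].

INTERFACE

Orientations are given as a unit quaternion [w, x, y, z].
In Python, from workcell import env gives the robot as it stands.
- The arm moves only by the tool arm_command, never from a script. Its arguments are lists of equal length, an entry for each row: "grip": the opening, from 0 (shut) to 1 (fully open); "linear": the shift along the tool's x, y, z in units of 0.08 m (1.0 is 0.08 m), a list of three; "yaw": the turn about the tool's z in units of 180 degrees (1.0 is 180 degrees). In form: {"grip": [grip, ...], "linear": [[tx, ty, tz], ...], "yaw": [yaw, ...]}. A call has 1 to 5 rows; each row is the pose to reach, as a shift and turn from the pose commanded when the call began, along the tool's axes at that moment, turning the shorter way round; what a row does not reach only later rows make up. A row lasts 1/12 s, in which the tool goes at most 41.7 mm and 7.16 degrees, less where a joint would pass 70% of its speed; a pose out of reach is approached as far as the arm can. A call with a number of a shift or a turn outside -1 to 1 is refused whole. A call with a gripper value outside its range is refused whole. The fingers move at their own pace and stop on an object; "newtons" is the grip in N (left out, the last holds). Time passes only in rows, so rows that repeat a pose let the fingers close. It gives the time, the measured TCP pose, the force, the opening and the grip force at its end, in the units of the state.
- env.state(): the state, without advancing time (a new reading comes with each control period).
- env.grab_frame(name): name is "side" or "top" or "wrist"; returns the picture (384x512x3 uint8, blue, green, red); there is no depth.
- env.camera_info(name): a dict with "fx", "fy", "cx", "cy" (pixels), "xyz" and "attitude" of the camera in the world. Camera axes: x right, y down, z forward; pixel columns grow to the right and rows downward; lengths in mm; the calibration is good to about 2 mm. The wrist camera is an equidistant fisheye: a pixel r from the principal point sees the ray r / f radians off the axis. A picture is of the moment at which its call begins: read the wrist's pose just before it. camera_info takes no time and is no camera call; for the wrist camera it gives the pose at the moment of the call.
- env.close_job(): hands the job in; it is judged then, once.
Trained networks look in the newest picture that a camera, given by its name, has taken for a name from the list of things; names that differ only in an ending like _2 or _b are one class to them, and where a whole thing is asked for, a point or a joint stands for the part that bears it (a point fixed in the world has none). Each returns a list of dicts, best first, with "conf" (0 to 1); they miss things now and then, are a little off and sometimes report something else, mostly with a low value. They report only what shows in the picture. A call takes as long as a camera call. They do not tell look-alikes from the thing itself.
- env.outline_of(thing, camera): "mask" (384x512 bool, what is visible of it).
- env.pinpoint(thing, camera): "location" ([x, y, z] in mm, in world coordinates, good to about 4 mm: a listed point, or the origin of a listed thing).
The state is a dict: "time_s": time; "qpos": joint angles; "qvel": joint speeds; "joint_efforts": joint torques, N m; "tool_pos": TCP position; "tool_rot": TCP orientation; "ft_force": force on the tool from outside, world axes, zero at the start; "wrist_torque": the same for the moment, N m; "width": finger opening in mm; "grip_force": force on a finger pad.
Only numpy, scipy, OpenCV 4.12 (cv2) and the standard library are available. Lean on these libraries where they do the work, as an engineer would, in place of code of your own. Each camera call takes 0.05 s, during which the arm holds its last target. There are 200 camera calls.

## Working session

There is one attempt and no reset: what is moved stays moved. The work goes in short steps, Python scripts to look and compute and a tool call to move; the robot and the scene stay as the last step left them, time stands still between calls to the robot, and variables do not carry over. Pictures are saved under pics/ and viewed, at most 10 in all, crops included, and the job is handed in when it is done.

Besides the shell and the picture viewer there is one more tool, called in YAML: its name, and indented under it one key for each argument. arm_command: Moves the arm, as the interface text tells. Its arguments: {"type":"object","properties":{"grip":{"type":"array","items":{"type":"number"}},"linear":{"type":"array","items":{"type":"array","items":{"type":"number","minimum":-1,"maximum":1}}},"yaw":{"type":"array","items":{"type":"number","minimum":-1,"maximum":1}},"newtons":{"type":"number"}},"required":["grip","linear","yaw"]}

```bash
mkdir -p pics && python3 - <<'E'
from workcell import env
import cv2,numpy as np
s=env.state();print(s['time_s'],s['tool_pos'],s['tool_rot'],s['width'])
ims=[]
for c in('top','side'):
    ims.append(env.grab_frame(c))
    for t in('large_grip','small_wing'):
        for d in env.pinpoint(t,c)[:3]:print(c,t,round(d['conf'],2),np.round(d['location'],1))
    i=env.camera_info(c);print({k:np.round(v,3) for k,v in i.items()})
cv2.imwrite('pics/a.png',cv2.resize(ims[0],(800,600)));cv2.imwrite('pics/b.png',cv2.resize(ims[1],(800,600)))
E
```

```text
0.0 [ 236.54832219 -495.94567283  231.83572899] [-9.01209074e-04  9.75366724e-01  2.20587716e-01 -3.13630780e-05] 92.9459935759249
top large_grip 0.94 [ 556.8 -183.6  142.7]
top large_grip 0.91 [ 374.2 -147.3  142.1]
top large_grip 0.8 [ 544.5 -379.1  143.9]
top small_wing 0.56 [534.5 190.8 111.3]
{'fx': np.float64(426.153), 'fy': np.float64(426.153), 'cx': np.float64(256.973), 'cy': np.float64(196.452), 'xyz': array([347.386, -64.84 , 999.003]), 'attitude': array([ 0.054, -0.695,  0.714, -0.061])}
side large_grip 0.89 [ 373.9 -149.2  144.6]
side large_grip 0.88 [ 555.2 -180.   139.1]
side large_grip 0.82 [519.5   1.7 141.8]
side small_wing 0.89 [535.3 189.1 109.7]
{'fx': np.float64(372.739), 'fy': np.float64(372.739), 'cx': np.float64(251.447), 'cy': np.float64(196.335), 'xyz': array([348.517, 658.213, 656.488]), 'attitude': array([ 0.047, -0.082,  0.888, -0.449])}
```

View pics/a.png

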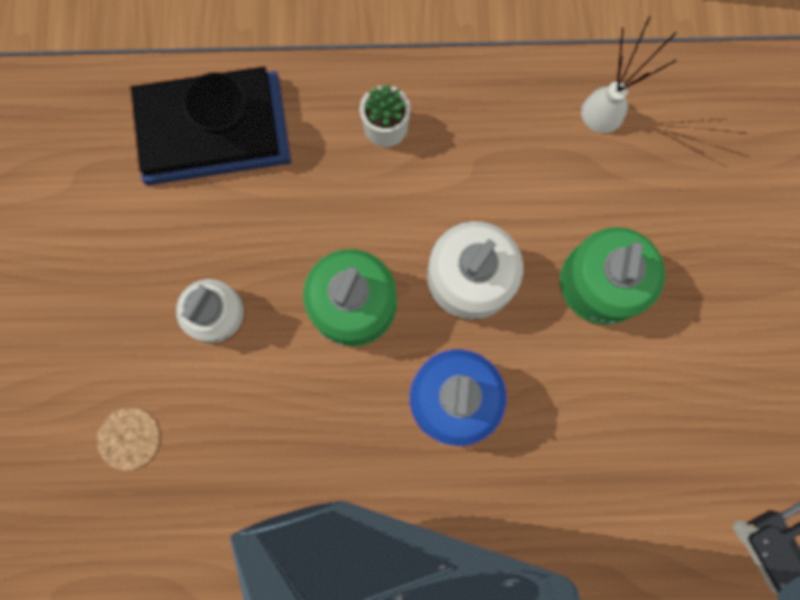

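View pics/b.png

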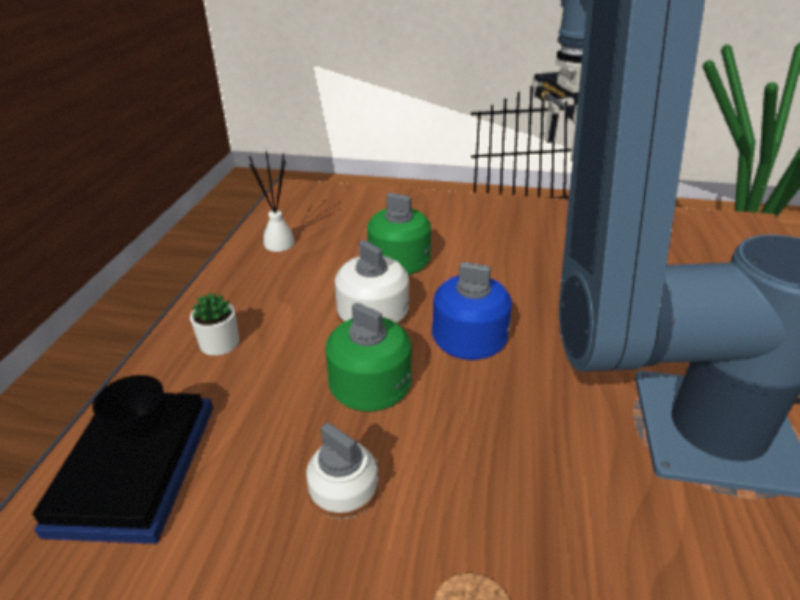

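The caps, in the top view:
- White drum at (475,268): large, cap at about (556,-182,142).
- Green drums at (350,297) and (612,275), and a blue one at (458,397): look-alikes.
- White drum at (210,310): the small diffuser.

The one at (475,268) fits because it is the only large white drum. I'll confirm it in a rectified crop and get the wing angle there.

```bash
cat > h.py <<'E'
from workcell import env
import cv2,numpy as np
from scipy.spatial.transform import Rotation as R
def rot(q): return R.from_quat(np.roll(q,-1))
def rectify(cam,c,z,half=100,n=600,img=None):
    "world patch about c at height z; image up=+x, right=-y"
    i=env.camera_info(cam); img=env.grab_frame(cam) if img is None else img
    u=(np.arange(n)+.5)/n*2*half-half; dy,dx=np.meshgrid(-u,-u)
    P=np.stack([c[0]+dx,c[1]+dy,np.full_like(dx,z)],-1)-i['xyz']
    p=rot(i['attitude']).inv().apply(P.reshape(-1,3)).reshape(n,n,3)
    if cam=='wrist':
        r=np.hypot(p[...,0],p[...,1]); k=np.arctan2(r,p[...,2])/np.maximum(r,1e-9)
    else: k=1/p[...,2]
    m=[(i['fx']*p[...,0]*k+i['cx']),(i['fy']*p[...,1]*k+i['cy'])]
    return cv2.remap(img,*[a.astype('float32') for a in m],cv2.INTER_CUBIC)
def plan(pos,yaw):
    "shift/turn units to bring TCP to pos with tool y (closing line) at world angle yaw (mod pi)"
    s=env.state();r=rot(s['tool_rot']);y=r.apply([0,1,0]);a=np.arctan2(y[1],y[0])
    d=(yaw-a+np.pi/2)%np.pi-np.pi/2
    print('t',s['time_s'],'tcp',np.round(s['tool_pos'],1),'q',np.round(s['qpos'],2),'y-angle',round(np.degrees(a),1))
    print('linear',np.round(r.inv().apply(np.array(pos)-s['tool_pos'])/80,3),'yaw(tool)',round(-d/np.pi,4))
E
python3 - <<'E'
from h import *
cv2.imwrite('pics/c.png',rectify('top',(556,-182),152,half=60))
plan((520,-182,232),0)
i=env.camera_info('wrist');s=env.state();r=rot(s['tool_rot']).inv()
print(r.apply(i['xyz']-s['tool_pos']),r.apply(rot(i['attitude']).apply([0,0,1])))
E
```

```text
t 0.35 tcp [ 236.6 -496.4  232.5] q [-1.33  0.26  1.54  0.    1.35 -0.2 ] y-angle -64.5
linear [ 4.888 -2.023  0.007] yaw(tool) -0.3584
[ 6.60302181e+01  3.99092955e-02 -1.52249577e+02] [-2.42964976e-01  8.35117031e-05  9.70035058e-01]
```

View pics/c.png

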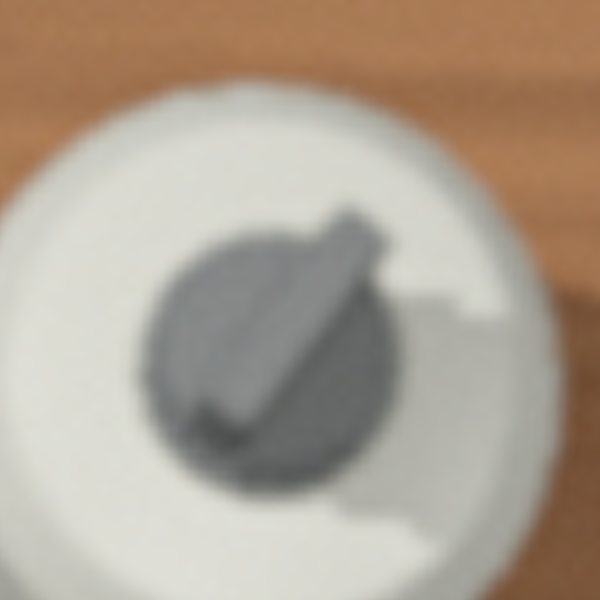

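Confirmed: this is the only large white drum. The wing top runs from crop pixel (222,415) to (365,224), so it is about 48 mm long and points at -37°, with its centre near (554,-181). The pinch line will be at +53°, which leaves q6 room for the clockwise turn. Moving to hover now.

arm_command:
  grip: [1,1,1]
  linear:
    - [0.44,-0.155,0]
    - [0.88,-0.31,0]
    - [0.88,-0.31,0]
  yaw: [0,0,0]

```text
time_s: 0.6
tool_pos: [292.8, -439.6, 232.7]
tool_rot: [-0.001, 0.975, 0.222, 0.001]
ft_force: [-0.2, 0.7, -0.5]
width: 93.0
grip_force: 0.0
```

arm_command:
  grip: [1,1,1]
  linear:
    - [0.44,-0.155,0]
    - [0.88,-0.31,0]
    - [0.88,-0.31,0]
  yaw: [0,0,0]

```text
time_s: 0.85
tool_pos: [345.7, -386.9, 232.8]
tool_rot: [-0.001, 0.975, 0.223, 0.001]
ft_force: [-0.2, -0.4, -0.0]
width: 93.0
grip_force: 0.0
```

arm_command:
  grip: [1,1,1]
  linear:
    - [0.44,-0.155,0]
    - [0.88,-0.31,0]
    - [0.88,-0.31,0]
  yaw: [0,0,0]

```text
time_s: 1.1
tool_pos: [398.4, -334.6, 232.8]
tool_rot: [-0.001, 0.975, 0.223, 0.001]
ft_force: [-1.0, 0.0, -0.5]
width: 93.2
grip_force: 0.0
```

arm_command:
  grip: [1,1,1]
  linear:
    - [0.44,-0.155,0]
    - [0.88,-0.31,0]
    - [0.88,-0.31,0]
  yaw: [0,0,0]

```text
time_s: 1.35
tool_pos: [451.2, -282.2, 232.8]
tool_rot: [-0.001, 0.975, 0.223, 0.001]
ft_force: [-0.5, 0.6, -0.1]
width: 93.1
grip_force: 0.0
```

arm_command:
  grip: [1,1,1]
  linear:
    - [0.44,-0.155,0]
    - [0.88,-0.31,0]
    - [0.88,-0.31,0]
  yaw: [0,0,0]

```text
time_s: 1.6
tool_pos: [504.0, -229.8, 232.7]
tool_rot: [-0.001, 0.975, 0.223, 0.001]
ft_force: [-1.1, 1.3, 0.2]
width: 93.2
grip_force: 0.0
```

arm_command:
  grip: [1,1,1]
  linear:
    - [0.44,-0.155,0]
    - [0.88,-0.31,0]
    - [0.88,-0.31,0]
  yaw: [0,0,0]

```text
time_s: 1.85
tool_pos: [556.8, -177.3, 232.5]
tool_rot: [-0.001, 0.975, 0.222, 0.001]
ft_force: [-0.5, -0.2, 0.5]
width: 92.8
grip_force: 0.0
```

arm_command:
  grip: [1,1,1,1,1]
  linear:
    - [0,0,0]
    - [0,0,0]
    - [0,0,0]
    - [0,0,0]
    - [0,0,0]
  yaw: [-0.036,-0.072,-0.108,-0.144,-0.18]

```text
time_s: 2.27
tool_pos: [553.3, -181.8, 232.5]
tool_rot: [0.0, 0.874, 0.487, -0.0]
ft_force: [-0.2, -0.1, -0.7]
width: 93.0
grip_force: 0.0
```

arm_command:
  grip: [1,1,1,1,1]
  linear:
    - [0,0,0]
    - [0,0,0]
    - [0,0,0]
    - [0,0,0]
    - [0,0,0]
  yaw: [-0.036,-0.072,-0.108,-0.144,-0.18]

```text
time_s: 2.68
tool_pos: [553.2, -181.9, 232.6]
tool_rot: [-0.0, 0.703, 0.711, -0.0]
ft_force: [0.3, 0.3, 0.5]
width: 93.0
grip_force: 0.0
```

arm_command:
  grip: [1,1,1,1,1]
  linear:
    - [0,0,0]
    - [0,0,0]
    - [0,0,0]
    - [0,0,0]
    - [0,0,0]
  yaw: [-0.036,-0.072,-0.108,-0.144,-0.18]

```text
time_s: 3.1
tool_pos: [553.2, -181.9, 232.5]
tool_rot: [-0.0, 0.477, 0.879, -0.0]
ft_force: [-0.7, -0.4, 0.1]
width: 92.7
grip_force: 0.0
```

arm_command:
  grip: [1,1,1,1,1]
  linear:
    - [0,0,0]
    - [0,0,0]
    - [0,0,0]
    - [0,0,0]
    - [0,0,0]
  yaw: [-0.036,-0.072,-0.108,-0.113,-0.113]

```text
time_s: 3.52
tool_pos: [553.5, -181.5, 232.6]
tool_rot: [-0.0, 0.318, 0.948, -0.0]
ft_force: [-0.0, 0.2, 1.2]
width: 93.4
grip_force: 0.0
```

```bash
python3 - <<'E'
from h import *
cv2.imwrite('pics/d.png',rectify('wrist',(554,-181),152,half=60))
for d in env.pinpoint('large_grip','wrist')[:3]:print(round(d['conf'],2),np.round(d['location'],1))
plan((554,-181,140),np.radians(53))
E
```

```text
0.92 [ 553.  -183.6  141.8]
0.74 [ 373.9 -150.1  142.9]
0.59 [523.4  -7.9 140.2]
t 3.6167 tcp [ 553.6 -181.1  232.6] q [-0.51  0.32  1.45 -0.    1.37 -1.43] y-angle 52.8
linear [-0.003  0.004  1.158] yaw(tool) -0.0009
```

View pics/d.png

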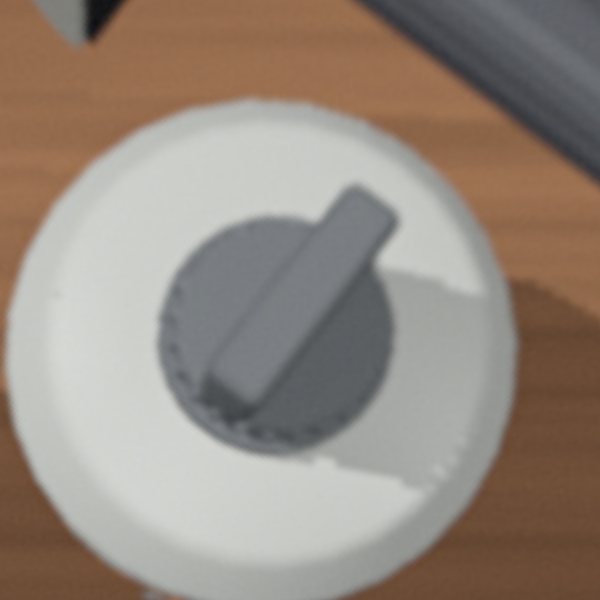

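The wrist crop shows the wing from (235,388) to (378,202): centre about (555,-182), angle -37.5°, in line with the gripper. Descending.

arm_command:
  grip: [0.6,0.6,0.6]
  linear:
    - [-0.02,0,0.4]
    - [-0.02,0,0.7]
    - [-0.02,0,0.7]
  yaw: [0,0,0]

```text
time_s: 3.87
tool_pos: [552.4, -180.2, 171.9]
tool_rot: [-0.004, 0.318, 0.948, 0.001]
ft_force: [-0.3, 0.6, -0.8]
width: 77.3
grip_force: 0.0
```

arm_command:
  grip: [0.6,0.6,0.6,0.6]
  linear:
    - [0,0,0.25]
    - [0,0,0.45]
    - [0,0,0.45]
    - [0,0,0.45]
  yaw: [0,0,0,0]

```text
time_s: 4.2
tool_pos: [555.1, -181.4, 141.1]
tool_rot: [-0.0, 0.318, 0.948, 0.0]
ft_force: [0.3, 0.2, -0.5]
width: 56.5
grip_force: 0.0
```

arm_command:
  grip: [0,0,0,0,0]
  linear:
    - [0,0,0]
    - [0,0,0]
    - [0,0,0]
    - [0,0,0]
    - [0,0,0]
  yaw: [0,0,0,0,0]
  newtons: 40

```text
time_s: 4.62
tool_pos: [555.5, -181.5, 141.3]
tool_rot: [0.0, 0.317, 0.948, -0.0]
ft_force: [-0.4, -0.1, -1.0]
width: 27.1
grip_force: 0.0
```

arm_command:
  grip: [0,0,0,0,0]
  linear:
    - [0,0,0]
    - [0,0,0]
    - [0,0,0]
    - [0,0,0]
    - [0,0,0]
  yaw: [0,0,0,0,0]

```text
time_s: 5.03
tool_pos: [555.4, -181.2, 140.8]
tool_rot: [0.0, 0.317, 0.948, 0.0]
ft_force: [-0.4, 2.3, 2.9]
width: 13.7
grip_force: 40.0
```

Gripped at 13.7 mm (the wing is 14 mm thick). Turning clockwise, which is +yaw about the downward tool z.

arm_command:
  grip: [0,0,0,0,0]
  linear:
    - [0,0,0]
    - [0,0,0]
    - [0,0,0]
    - [0,0,0]
    - [0,0,0]
  yaw: [0.03,0.06,0.09,0.12,0.15]

```text
time_s: 5.45
tool_pos: [555.8, -180.9, 140.8]
tool_rot: [0.0, 0.532, 0.847, 0.001]
ft_force: [1.8, 3.2, 0.9]
width: 13.4
grip_force: 40.0
```

arm_command:
  grip: [0,0,0,0,0]
  linear:
    - [0,0,0]
    - [0,0,0]
    - [0,0,0]
    - [0,0,0]
    - [0,0,0]
  yaw: [0.03,0.06,0.09,0.12,0.15]

```text
time_s: 5.87
tool_pos: [556.3, -180.6, 140.9]
tool_rot: [0.001, 0.714, 0.7, 0.001]
ft_force: [4.0, 3.2, 0.6]
width: 16.7
grip_force: 52.1
```

```bash
python3 -c "
from h import *
plan((555,-182,140),np.radians(-27));print(env.state()['wrist_torque'])"
```

```text
t 5.8667 tcp [ 556.3 -180.6  140.9] q [-0.51  0.39  1.58  0.    1.17 -0.49] y-angle -1.1
linear [-0.018 -0.016  0.011] yaw(tool) 0.144
[ 0.63730564 -0.79215597  1.43016707]
```

arm_command:
  grip: [0,0,0,0,0]
  linear:
    - [0,0,0]
    - [0,0,0]
    - [0,0,0]
    - [0,0,0]
    - [0,0,0]
  yaw: [0.03,0.06,0.09,0.12,0.15]

```text
time_s: 6.28
tool_pos: [556.9, -180.9, 140.9]
tool_rot: [0.001, 0.858, 0.514, 0.001]
ft_force: [4.3, -0.5, -1.3]
width: 16.4
grip_force: 47.9
```

```bash
python3 -c "
from h import *
plan((555,-182,140),np.radians(-27));print(env.state()['wrist_torque'])"
```

```text
t 6.2833 tcp [ 556.9 -180.9  140.9] q [-0.51  0.39  1.58  0.    1.17 -0.02] y-angle -28.1
linear [-0.023 -0.015  0.011] yaw(tool) -0.006
[-0.07109012 -0.79529068  1.21898618]
```

The moment is higher than expected and the opening widened, so the wing may be skewed in the pads. Looking.

```bash
python3 - <<'E'
from h import *
a=rectify('wrist',(555,-182),152,half=50,n=400);b=rectify('top',(555,-182),152,half=50,n=400)
cv2.imwrite('pics/e.png',np.hstack([a,b]))
s=env.state();print(s['time_s'],s['wrist_torque'],s['ft_force'],s['width'],s['grip_force'],s['joint_efforts'])
E
```

```text
6.3833 [ 0.24989411 -0.90815369  1.04459956] [ 5.86245321  1.23700479 -1.56375347] 15.955264344438957 46.092745922505856 [ -2.84410693 -49.33375955 -24.49643075  -0.74745974   1.22258283
   2.06271529]
```

View pics/e.png

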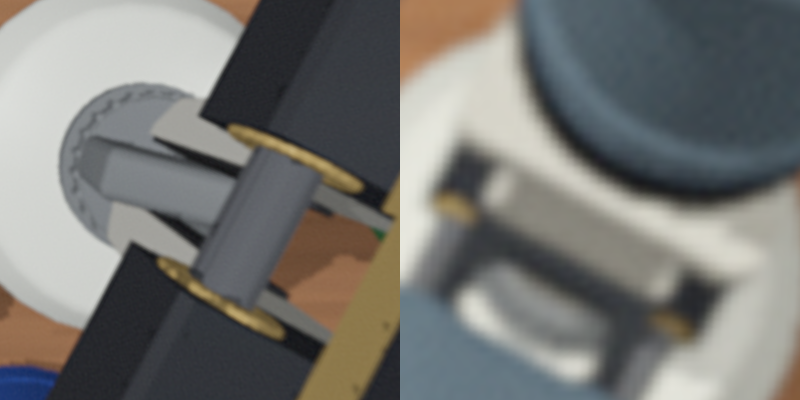

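The wing's top face runs from (100,175) to (240,205) in the left half, so it is at about -102°. It has turned about 64° and lags the pads by about 16°. The moment is falling while I hold, so the ratchet is damped; I'll hold to let it catch up.

arm_command:
  grip: [0,0,0,0,0]
  linear:
    - [0,0,0]
    - [0,0,0]
    - [0,0,0]
    - [0,0,0]
    - [0,0,0]
  yaw: [0,0,0,0,0]

```text
time_s: 6.8
tool_pos: [556.7, -181.1, 140.9]
tool_rot: [0.001, 0.856, 0.516, 0.001]
ft_force: [4.6, 2.6, -0.2]
width: 16.2
grip_force: 45.6
```

arm_command:
  grip: [0,0,0,0,0]
  linear:
    - [0,0,0]
    - [0,0,0]
    - [0,0,0]
    - [0,0,0]
    - [0,0,0]
  yaw: [0,0,0,0,0]

```text
time_s: 7.22
tool_pos: [556.9, -181.1, 141.3]
tool_rot: [0.001, 0.857, 0.516, 0.001]
ft_force: [2.9, 5.2, -0.7]
width: 13.7
grip_force: 39.9
```

```bash
python3 -c "
from h import *
plan((555,-182,140),np.radians(-27));print(env.state()['wrist_torque'])"
```

```text
t 7.2167 tcp [ 556.9 -181.1  141.3] q [-0.51  0.39  1.58  0.    1.17 -0.02] y-angle -27.9
linear [-0.021 -0.016  0.016] yaw(tool) -0.005
[ 0.59635949 -0.53806082 -0.0809883 ]
```

The opening is back to 13.7 mm and the moment is near zero: the cap has followed the full ~80°, past home and at least one click. Letting go and rising.

arm_command:
  grip: [0.6,0.6,0.6,0.6,0.6]
  linear:
    - [0,0,0]
    - [0,0,0]
    - [0,0,0]
    - [0,0,0]
    - [0,0,0]
  yaw: [0,0,0,0,0]

```text
time_s: 7.63
tool_pos: [554.8, -181.5, 140.4]
tool_rot: [-0.0, 0.857, 0.515, -0.0]
ft_force: [-0.5, 0.1, -0.5]
width: 42.7
grip_force: 0.0
```

arm_command:
  grip: [0.6,0.6,0.6,0.6,0.6]
  linear:
    - [0,0,-0.2]
    - [0,0,-0.5]
    - [0,0,-0.9]
    - [0,0,-0.95]
    - [0,0,-0.95]
  yaw: [0,0,0,0,0]

```text
time_s: 8.05
tool_pos: [556.4, -182.2, 219.2]
tool_rot: [0.002, 0.857, 0.515, 0.001]
ft_force: [-0.3, -0.2, 1.4]
width: 56.0
grip_force: 0.0
```

```bash
python3 - <<'E'
from h import *
cv2.imwrite('pics/f.png',rectify('wrist',(555,-182),152,half=60))
s=env.state();print(s['time_s'],s['tool_pos'],s['ft_force'],s['width'])
E
```

```text
8.1 [ 555.44796157 -181.64582421  217.249522  ] [ 0.34103548 -0.02061983  0.18895063] 55.57583014302018
```

View pics/f.png

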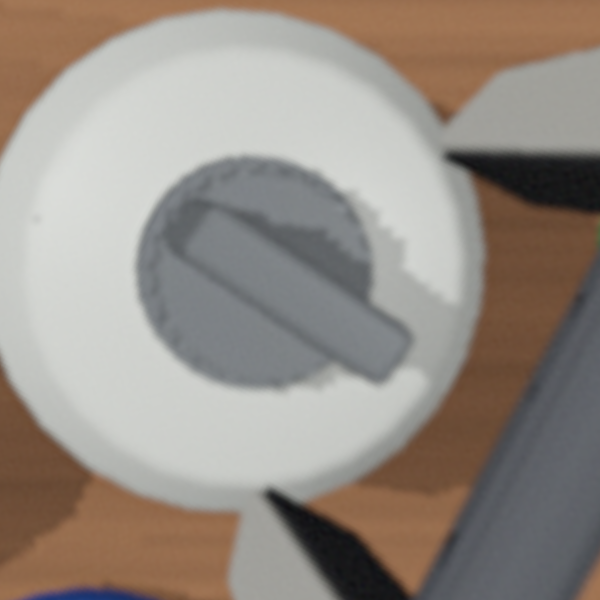

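The wing now runs from (200,230) to (395,360), about -124°: it has turned 86° (1.50 rad). That matches home plus a settled slip of 1.05 (start at about 0.55), and the gripper is clear of it.

```bash
python3 -c "
from workcell import env
print(env.close_job())"
```

```text
the job is handed in; nothing more can be done
None
```

The larger diffuser's cap was turned about 86° clockwise, to home and past what its final angle suggests were two ratchet clicks, then released; the small diffuser's cap was left alone, and the job is handed in at about 8 s.

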